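# Knock out the stuck cheeses and pass them through the hatch flap

## Task

The small cheeses are stuck in the white mould: take the push stick and knock each one out from behind, through the hole in the back of its pocket, without putting the fingers on a cheese that is still in its pocket. Then pass every cheese through the sprung flap of the hatch box, so that it is wholly inside and the flap has swung shut behind it, and lay the stick back on its mat. Leave the ceramic lamb and the date stamp standing where they are.

Things in the scene. Friction and masses are not known exactly. Their poses are not given: they have to be found in the camera images.
- mould: fixed white plastic mould. Origin: on the worktop. Its +y is the knock-out direction (about world +y). Base plate 12 mm thick, x -101..101, y -110..75 mm. Pocket block y -110..-32 mm, 65 mm high. 3 pockets, centres x = -66, 0, 66 mm, each 44 wide, 42 high, floor 12 mm above the worktop, open only at the mouth y = -32 mm (towards +y). The plate before the mouths is an apron level with the floors
- hole0 (a point): centre of the round access hole, 35 mm in diameter, in the 8 mm back wall of the pocket at x = -66 mm; the point lies on the outer (-y) face of the mould, 34 mm above the worktop
- hole1 (a point): the same for the middle pocket, x = 0
- hole2 (a point): the same for the pocket at x = +66 mm
- cheese0: one of up to three alike small pressed cheeses (absent: None): cream block 40 mm (x) by 60 mm (y) by 36 mm (z), 0.17 to 0.27 kg, rigid. Origin: centre of its underside. Starts stuck in a mould pocket, length along the mould's y, back 2 to 9 mm from the back wall, underside 12 mm above the worktop. The pocket floor grips it: pushing it out takes 4 to 12 N; outside it slides easily
- cheese1: alike: see cheese0
- cheese2: alike: see cheese0
- hatch: fixed hatch box. Its +y is the way in (about world +y). Origin: on the worktop under the middle of the entrance (y = 0), which is 84 mm wide and 47 mm high, closed by the flap; no other way in. Base plate 10 mm thick, 102 mm wide, y -80..258 mm. Inside: x -42..42 mm, y up to 250 mm; clear roof, top 61 mm above the worktop (front bar 65 mm). Holds three cheeses in a row
- sill (a point): middle of the open sill (no sides) before the entrance, hatch y = -40 mm, on its top, 10 mm above the worktop; the sill spans hatch y -80..0 mm
- flap (a joint): angle of the flap: dark plate 80 wide, 39 high, 3 mm thick, hinged along its top 52 mm above the worktop at hatch y = 6 mm. 0 = hanging shut, grows as it swings inward, 1.45 at most. A light spring (0.02 to 0.1 N m) shuts it once nothing is in its sweep: the rear of the last cheese must get past hatch y = 50 mm
- stick: loose wooden push stick, 195 mm long, 0.13 kg. Origin: middle of the handle's underside. Handle: block 80 mm (x -40..40) by 26 mm (y) by 30 mm (z 0..30). From its front a round rod of 18 mm diameter runs along +x to its tip at x = 155 mm, axis at z = 15 mm. At the start it lies on the mat with +x about world +x
- mat: fixed flat dark rubber mat, 230 mm (x) by 110 mm (y), 3 mm thick, behind the mould (on its -y side). Origin: centre of its underside. The stick's place
- lamb: bystander: white ceramic lamb figurine, 32 x 86 x 54 mm, origin under its centre
- stamp: bystander: date stamp with a wooden knob, 30 x 44 x 66 mm, origin under its centre

How it is judged:
By the outcome, as a careful person would: the job done as asked, in the order asked, and still so for the second after the job is handed in, with the robot touching nothing.
Of cheese0, cheese1, cheese2 only 2 to 3 are there at a start; the rules pass over those that are not, and their reading is None.
At some moment in a run one of stick may be knocked a few centimetres aside while the robot is not near it.
Once in a run the grip may slacken for a moment while it holds something.
It also fails if it takes over 210 s, if anything falls off the work surface, if the arm or the gripper's body presses on something with over 40 N, if the wrist force passes 120 N, or if a joint passes its speed limit or range.

## Robot

A 7-joint arm with a two-finger parallel gripper is mounted at the origin on a cart in front of the work surface, level with it; the furniture and walls round the work are solid. World frame = base frame: x ahead of the robot, y to its left, z up, the work surface at z = 0. Lengths are in mm, angles in rad, forces in N, time in s.
With the tool pointing down it reaches from about 350 to 900 mm from the base axis. Payload 19.9 kg.
Tool frame: the origin (TCP) lies at the very end of the fingers, on their centre line; the grasp point (between the pads) lies 19 mm behind it; x points along the fingers, z is the direction in which the jaws open and shut, and the axes are right-handed (so a half turn about x gives the same grasp; the last joint's range is limited). The gripper opens to 94 mm and grips with 3 to 60 N. Pads are 16 mm wide; open, the fingers measure 119 mm over their backs; the gripper's body (75 mm by 177 mm) begins 78 mm behind the grasp point.
Start: joints at [1.194, 0.417, -0.01, 1.614, 0.005, 1.111, -0.053], TCP at [205.946, -590.072, 205.425] pointing down, gripper open.
Joint ranges: [-2.81, 2.81], [-0.39, 2.02], [-1.27, 1.25], [0.06, 2.57], [-1.19, 4.33], [0.19, 2], [-2.82, 2.82]. Speed limits (rad/s): [1.89, 1.89, 2.39, 2.39, 3.01, 3.01, 3.01].

## Interface

Orientations are given as a rotation vector (axis times angle).
In Python, from bench import r gives the robot as it stands. The module is installed in compiled form; this text tells all that it offers. Calls block until the motion is done:
- r.movep(position, orientation): joint-space move of the TCP to a pose.
- r.movel(position, rotation=None, vel=150): straight line of the TCP; rotation=None keeps the orientation; vel is the mean speed in mm/s.
- r.move_joints(angles): joint-space move.
- r.gripper_open() and r.clamp(newtons=None): open the fingers fully, or close them until they stop; newtons is the grip in N (None keeps the last).
- r.sleep(seconds).
- r.solve_ik(position, orientation): joint angles nearest the present ones, or None.
- r.state(): the state.
- r.snapshot(name): name is "scene" or "top"; returns a dict with "color" (480x640x3 uint8, red, green, blue), "z_map" (480x640 float32, mm along the optical axis (not along the pixel's ray), 0 where there is no reading), "fx", "fy", "cx", "cy" (pixels), "extrinsics" (4x4, takes a point from world to camera coordinates). Camera axes: x right, y down, z forward; pixel columns grow to the right and rows downward; lengths in mm; the calibration is good to about 2 mm. A picture is of the moment at which its call begins.
A pose or a line that the arm cannot do raises r.PlanningError and nothing moves.
- r.close_job(): hands the job in, once; it reports no verdict.
Trained networks look in a picture, given as the dict that the camera call returned (one of the last four; its "shot" number tells which), for a name from the list of things; names that differ only in an ending like _2 or _b are one class to them, and where a whole thing is asked for, a point or a joint stands for the part that bears it (a point fixed in the world has none). Each returns a list of dicts, best first, with "p" (0 to 1); they miss things now and then, are a little off and sometimes report something else, mostly with a low value. They report only what shows in the picture. A call takes as long as a camera call.
- r.search_frame(picture, thing): "at" ([column, row] in pixels, amid what is visible of it).
- r.cut_out(picture, thing): "region" (480x640 bool, what is visible of it) and "at" ([column, row] in pixels, amid what is visible of it).
- r.mark_of(picture, thing): "at" ([column, row] in pixels: a listed point, or the origin of a listed thing).
The state is a dict: "clock": time; "joints": joint angles; "qvel": joint speeds; "effort": joint torques, N m; "eef_pos": TCP position; "tcp_rot": TCP orientation; "ft_force": force on the tool from outside, world axes, zero at the start; "torque": the same for the moment, N m; "gripper_width": opening from 0.0 (shut) to 1.0 (fully open).
Only numpy, scipy, OpenCV 4.12 (cv2) and the standard library are available. Lean on these libraries where they do the work, as an engineer would, in place of code of your own. Each camera call takes 0.05 s, during which the arm holds its last target.

## Working session

There is one attempt and no reset: what is moved stays moved. The work goes in short steps, each a Python script; the robot and the scene stay as the last script left them, time stands still between calls to the robot, and variables do not carry over. Pictures are saved under pics/ and viewed, and the job is handed in when it is done.

```bash
mkdir -p pics; ls; python3 - <<'E'
from bench import r
import cv2, numpy as np, pickle
s=r.state(); print({k:np.round(v,3) for k,v in s.items()})
for n in ("scene","top"):
    p=r.snapshot(n); cv2.imwrite(f"pics/{n}0.png",p["color"][:,:,::-1]); pickle.dump(p,open(f"{n}0.pkl","wb"))
    print(n,p["fx"],p["cx"],p["cy"]); print(np.round(p["extrinsics"],3), p["shot"])
    for t in ["mould","hole0","hole1","hole2","cheese0","hatch","sill","flap","stick","mat","lamb","stamp"]:
        try:
            print(t,[(np.round(d["at"]).tolist(),round(d["p"],2)) for d in r.search_frame(p,t)][:4], [(np.round(d["at"],1).tolist(),round(d["p"],2)) for d in r.mark_of(p,t)][:4])
        except Exception as e: print(t,repr(e))
E
```

```text
pics
{'clock': np.float64(0.0), 'joints': array([ 1.194,  0.418, -0.01 ,  1.614,  0.005,  1.111, -0.053]), 'qvel': array([-0.001,  0.003, -0.001,  0.001,  0.001,  0.001, -0.002]), 'effort': array([ 1.0000e-03, -8.5124e+01,  6.3900e-01, -4.2598e+01, -4.9000e-02,
        1.9000e-02,  0.0000e+00]), 'eef_pos': array([ 205.819, -589.735,  204.837]), 'tcp_rot': array([ 0.959,  1.351, -0.958]), 'ft_force': array([0.05 , 0.26 , 0.385]), 'torque': array([0.02 , 0.029, 0.024]), 'gripper_width': np.float64(1.001)}
scene 466.5876132637476 318.17757282544153 241.71117081504147
[[-8.860000e-01 -4.630000e-01  1.400000e-02  4.116030e+02]
 [-2.460000e-01  4.450000e-01 -8.610000e-01  1.873230e+02]
 [ 3.920000e-01 -7.670000e-01 -5.080000e-01  1.075483e+03]
 [ 0.000000e+00  0.000000e+00  0.000000e+00  1.000000e+00]] 1
mould [([325.0, 244.0], 0.83)] [([320.3, 252.9], 0.85), ([316.2, 219.5], 0.45)]
hole0 [([323.0, 248.0], 0.66), ([315.0, 293.0], 0.35)] [([353.8, 230.8], 0.95), ([313.9, 220.0], 0.87)]
hole1 [([323.0, 248.0], 0.66), ([315.0, 293.0], 0.35)] [([353.8, 230.8], 0.95), ([313.9, 220.0], 0.87)]
ho
[... 1259 characters left out ...]
 ([375.0, 237.4], 0.76), ([373.4, 213.5], 0.63), ([195.7, 279.3], 0.25)]
hole2 [([337.0, 239.0], 0.71)] [([376.1, 264.7], 0.85), ([375.0, 237.4], 0.76), ([373.4, 213.5], 0.63), ([195.7, 279.3], 0.25)]
cheese0 [([451.0, 237.0], 0.4)] []
hatch [([196.0, 228.0], 0.6)] [([237.1, 226.8], 0.72)]
sill [([196.0, 230.0], 0.73), ([193.0, 278.0], 0.52)] [([249.1, 223.0], 0.79)]
flap ValueError('it knows: cheese, hatch, hole, lamb, mat, mould, sill, stamp, stick')
stick [([450.0, 233.0], 0.66)] [([450.2, 248.5], 0.78)]
mat [([440.0, 231.0], 0.75)] [([443.0, 233.0], 0.59), ([253.6, 280.0], 0.35)]
lamb [([193.0, 277.0], 0.87)] [([198.4, 277.7], 0.7)]
stamp [([251.0, 279.0], 0.78)] [([254.1, 277.8], 0.46)]
```

View pics/scene0.png

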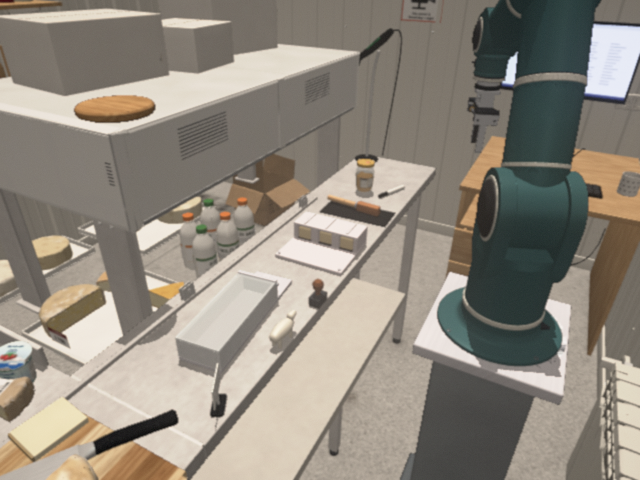

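View pics/top0.png

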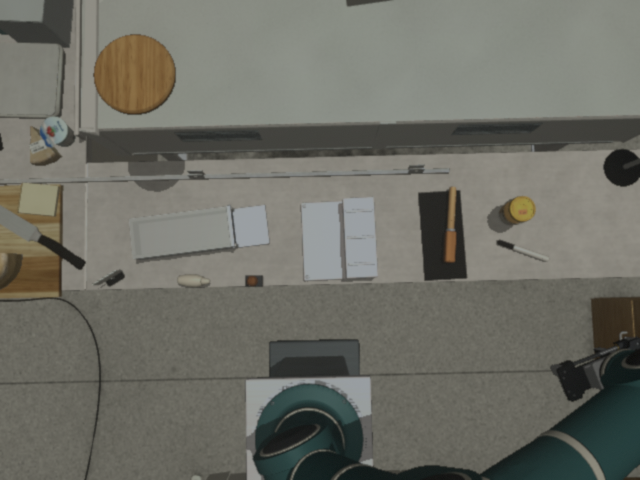

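```bash
cat > h.py <<'E'
import numpy as np, cv2, pickle
def cloud(p):
    z=p["z_map"]; v,u=np.mgrid[:480,:640]
    P=np.stack([(u-p["cx"])/p["fx"]*z,(v-p["cy"])/p["fy"]*z,z],-1)
    E=p["extrinsics"]; W=(P-E[:3,3])@E[:3,:3]
    W[z<=0]=np.nan
    return W
def proj(p,X):
    E=p["extrinsics"]; X=np.atleast_2d(X); C=X@E[:3,:3].T+E[:3,3]
    return np.stack([C[:,0]/C[:,2]*p["fx"]+p["cx"],C[:,1]/C[:,2]*p["fy"]+p["cy"]],-1)
def ray(p,uv,z):  # pixel to world at height z
    E=p["extrinsics"];R=E[:3,:3]; c=-R.T@E[:3,3]
    d=R.T@np.array([(uv[0]-p["cx"])/p["fx"],(uv[1]-p["cy"])/p["fy"],1.])
    return c+d*(z-c[2])/d[2]
def crop(p,name,c0,c1,r0,r1,k):
    im=p["color"][r0:r1,c0:c1,::-1]; cv2.imwrite(name,cv2.resize(im,None,fx=k,fy=k,interpolation=cv2.INTER_CUBIC))
E
python3 - <<'E'
from h import *
s=pickle.load(open("scene0.pkl","rb"));t=pickle.load(open("top0.pkl","rb"))
crop(t,"pics/t1.png",120,320,185,300,4)
crop(t,"pics/t2.png",290,490,170,290,4)
crop(s,"pics/s1.png",260,420,170,280,5)
crop(s,"pics/s2.png",160,350,260,380,4)
W=cloud(t)
print("E cams", -t["extrinsics"][:3,:3].T@t["extrinsics"][:3,3], -s["extrinsics"][:3,:3].T@s["extrinsics"][:3,3])
for uv in [(240,180),(300,180),(400,240),(240,284),(360,236),(320,240),(200,230),(180,245),(450,250),(451,200),(440,270),(250,225),(370,150),(250,140),(250,120),(400,140),(400,120),(300,165),(300,281),(300,172),(520,210),(416,170),(230,228),(300,150),(300,157)]:
    print(uv,np.round(W[uv[1],uv[0]],1))
E
```

```text
E cams [ 375.85881286  -50.890227   1460.26963053] [-10.73687492 931.99118635 701.74624428]
(240, 180) [660.9 163.9   4.5]
(300, 180) [657.6   7.5   1.8]
(400, 240) [ 494.4 -248.3    0. ]
(240, 284) [390.3 167.2   2.4]
(360, 236) [ 501.3 -140.9   65.6]
(320, 240) [498.  -41.3  14.6]
(200, 230) [525.9 256.2  63.1]
(180, 245) [489.7 306.3  62.2]
(450, 250) [ 463.  -368.    38.3]
(451, 200) [ 591.5 -378.2   28. ]
(440, 270) [ 414.2 -346.9    8.4]
(250, 225) [541.7 138.8   8.1]
(370, 150) [ 950.2 -254.9 -886.5]
(250, 140) [678.3  94.1 333.3]
(250, 120) [685.7  79.3 445.1]
(400, 140) [ 677.9 -214.2  306.1]
(400, 120) [ 678.8 -195.8  445.2]
(300, 165) [698.3   6.8  -2.3]
(300, 281) [394.4  12.8  -0. ]
(300, 172) [676.4   6.6  13.1]
(520, 210) [ 551.1 -524.4  108.6]
(416, 170) [ 668.5 -289.5   41.6]
(230, 228) [528.9 181.2  65. ]
(300, 150) [674.9  -3.9 253.6]
(300, 157) [719.3   6.3  -0.9]
```

View pics/t1.png

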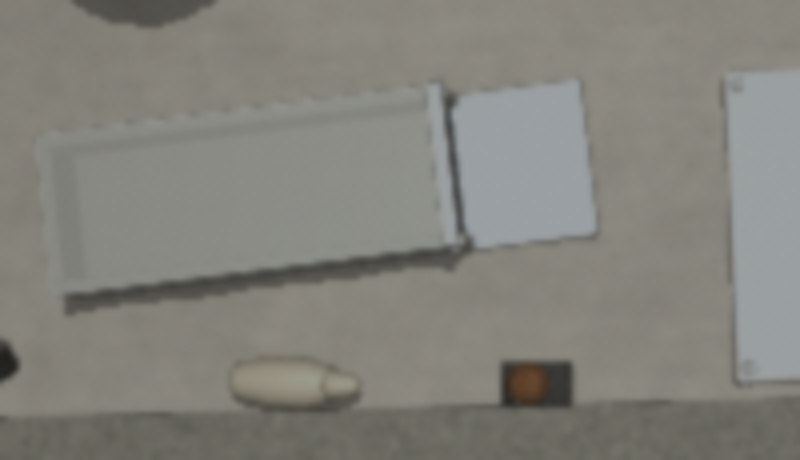

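View pics/t2.png

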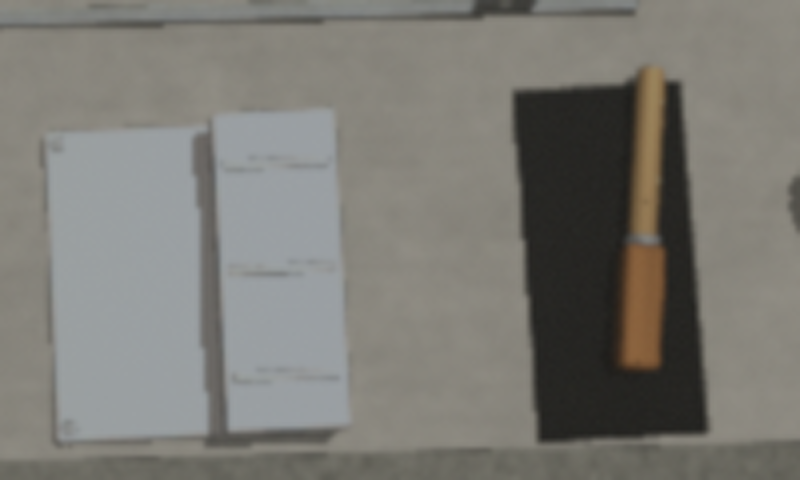

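View pics/s1.png

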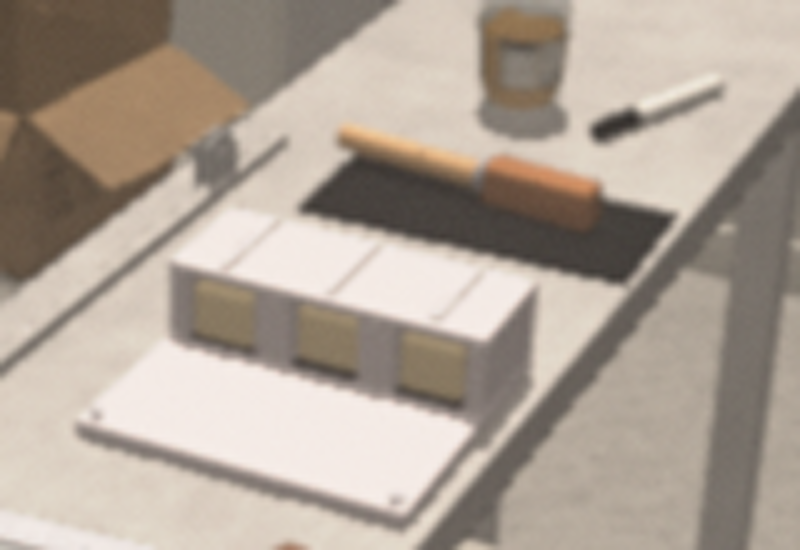

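View pics/s2.png

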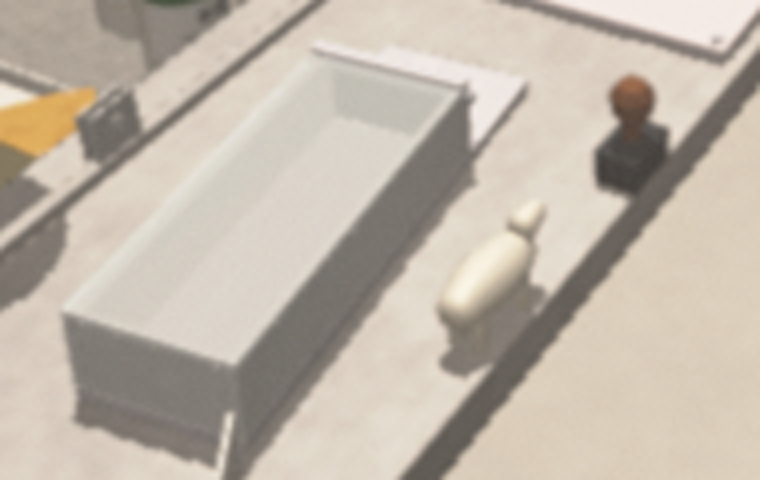

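```bash
cat > fit.py <<'E'
from h import *
from scipy.optimize import least_squares
s=pickle.load(open("scene0.pkl","rb"));t=pickle.load(open("top0.pkl","rb"))
def px(c,off,k): return (np.array(c)+.5)/k-.5+np.array(off)
T1=lambda c:(t,px(c,(120,185),4)); T2=lambda c:(t,px(c,(290,170),4))
S1=lambda c:(s,px(c,(260,170),5)); S2=lambda c:(s,px(c,(160,260),4))
obs={
"mould":[((101,75,12),T2((45,133))),((-101,75,12),T2((58,440))),((101,-32,65),T2((210,115))),((101,-110,65),T2((333,108))),((-101,-110,65),T2((349,425))),((-101,-32,65),T2((227,432))),
 ((101,-32,65),S1((170,262))),((101,-110,65),S1((238,208))),((-101,-110,65),S1((538,285))),((-101,-32,65),S1((482,328))),((101,75,12),S1((78,426))),((-101,75,12),S1((402,515)))],
"hatch":[((51,-80,10),T1((581,80))),((-51,-80,10),T1((597,235))),((51,258,61),T1((38,137))),((-51,258,61),T1((60,295))),
 ((-51,-80,10),S2((527,82))),((51,258,61),S2((65,312))),((-51,258,61),S2((237,365)))],
"mat":[((115,55,3),T2((514,92))),((115,-55,3),T2((680,82))),((-115,-55,3),T2((708,432))),((-115,55,3),T2((539,441))),((-115,-55,3),S1((672,212))),((-115,55,3),S1((628,280))),((115,55,3),S1((303,208)))],
"stick":[((-40,13,33),T2((617,366))),((-40,-13,33),T2((660,369))),((155,0,21),T2((651,68)))]}
def W(m,q): c,n=np.cos(q[2]),np.sin(q[2]); m=np.array(m,float); return np.array([q[0]+c*m[0]-n*m[1],q[1]+n*m[0]+c*m[1],m[2]])
if __name__=="__main__":
  for n,o in obs.items():
    f=lambda q:np.concatenate([proj(p,W(m,q))[0]-uv for m,(p,uv) in o])
    q0=[480,-100,0] if n!="hatch" else [530,180,0.1]
    if n in("mat","stick"): q0=[480,-350,0]
    for sel in ("both","t","s"):
        oo=[x for x in o if sel=="both" or (x[1][0] is (t if sel=="t" else s))]
        if len(oo)<2: continue
        f=lambda q:np.concatenate([(proj(p,W(m,q))[0]-uv)/1 for m,(p,uv) in oo])
        k=least_squares(lambda u:f([u[0]*100,u[1]*100,u[2]]),[q0[0]/100,q0[1]/100,q0[2]])
        print(n,sel,np.round(k.x*[100,100,1],3),"rms",round(np.sqrt(np.mean(k.fun**2)),2)); 
        if sel!="s":print(np.round(k.fun.reshape(-1,2),1).tolist())
E
python3 fit.py
```

```text
mould both [ 4.97995e+02 -6.92360e+01  1.80000e-02] rms 0.99
[[-0.6, -0.7], [-0.9, 0.8], [0.1, -1.2], [0.6, -0.8], [0.6, 1.1], [-0.5, 0.7], [-0.6, -1.1], [-1.6, -1.0], [0.7, -1.4], [1.5, 2.0], [-0.7, -1.1], [0.8, 0.2]]
mould t [ 4.97876e+02 -6.95230e+01  2.20000e-02] rms 0.76
[[-0.7, -0.6], [-0.6, 0.9], [0.0, -1.2], [0.6, -0.9], [0.9, 1.0], [-0.3, 0.7]]
mould s [ 4.97807e+02 -6.80550e+01  9.00000e-03] rms 1.14
hatch both [5.35828e+02 1.72910e+02 1.05000e-01] rms 0.76
[[0.3, -0.5], [1.0, -0.3], [-0.5, -0.5], [-1.9, 0.5], [0.9, -0.8], [-0.5, -0.4], [0.7, 0.2]]
hatch t [5.35296e+02 1.72156e+02 1.05000e-01] rms 0.8
[[0.6, -0.3], [1.3, -0.1], [-0.2, -0.3], [-1.6, 0.6]]
hatch s [5.36671e+02 1.73831e+02 1.08000e-01] rms 0.56
mat both [ 5.05340e+02 -3.57779e+02  3.70000e-02] rms 0.74
[[-0.3, -0.6], [0.4, -0.6], [0.6, 0.3], [0.1, 0.6], [1.6, 0.4], [-0.2, 1.0], [-1.5, 0.3]]
mat t [ 5.05129e+02 -3.57309e+02  3.40000e-02] rms 0.44
[[-0.4, -0.6], [0.3, -0.5], [0.3, 0.4], [-0.2, 0.6]]
mat s [ 5.07340e+02 -3.61922e+02  5.20000e-02] rms 0.83
stick both [ 4.73768e+02 -3.69909e+02 -9.70000e-02] rms 0.21
[[0.2, 0.2], [-0.2, 0.2], [0.0, -0.3]]
stick t [ 4.73768e+02 -3.69909e+02 -9.70000e-02] rms 0.21
[[0.2, 0.2], [-0.2, 0.2], [0.0, -0.3]]
```

```bash
cat >> h.py <<'E'
from scipy.spatial.transform import Rotation as Ro
def down(th):  # jaws along angle th
    X=np.array([0,0,-1.]);Z=np.array([np.cos(th),np.sin(th),0]);Y=np.cross(Z,X)
    return Ro.from_matrix(np.stack([X,Y,Z],1)).as_rotvec()
M=(497.9,-69.3,0.020); H=(535.6,172.7,0.105); MAT=(505.2,-357.6,0.035)
def w(F,x,y,z=0):
    c,n=np.cos(F[2]),np.sin(F[2]); return np.array([F[0]+c*x-n*y,F[1]+n*x+c*y,z])
def st(r,m=""):
    s=r.state(); print(m,"t%.1f"%s["clock"],"pos",np.round(s["eef_pos"],1),"F",np.round(s["ft_force"],1),"gw",round(float(s["gripper_width"]),3))
    return s
E
python3 - <<'E'
from h import *
from bench import r
print(Ro.from_rotvec(r.state()["tcp_rot"]).as_matrix().round(2))
for nm,P,ths in [("stick",(474,-370,150),(-.097+np.pi/2,-.097-np.pi/2)),("push0",(432,-360,22),(.02,np.pi+.02)),("push2",(566,-360,22),(.02,np.pi+.02)),
  ("near",(412,-60,14),(.02,np.pi+.02)),("hatch",(536,150,14),(.105,np.pi+.105)),("hpush",(540,60,14),(.105,np.pi+.105))]:
    for th in ths:
        q=r.solve_ik(list(P),list(down(th))); print(nm,round(th,2),None if q is None else np.round(q,2))
E
```

```text
[[-0.    0.94  0.33]
 [ 0.    0.33 -0.94]
 [-1.   -0.   -0.  ]]
stick 1.47 [ 1.07  0.5  -0.61  1.71  0.33  1.03  1.82]
stick -1.67 [ 0.66  0.43 -0.06  1.73  0.03  0.98 -1.08]
push0 0.02 [ 0.88  0.57 -0.31  1.89  0.25  0.72  0.45]
push0 3.16 [ 0.46  0.56  0.23  1.91 -0.19  0.7  -2.32]
push2 0.02 [ 0.74  0.72 -0.31  1.6   0.27  0.86  0.34]
push2 3.16 [ 0.36  0.71  0.23  1.62 -0.21  0.83 -2.45]
near 0.02 [ 0.51  0.42 -0.51  2.24  0.38  0.57 -0.26]
near 3.16 [-0.8   0.67  1.08  2.28 -0.93  0.75 -2.17]
hatch 0.1 [ 0.22  0.67 -0.71  1.9   0.6   0.8  -0.72]
hatch 3.25 [ 0.46  0.87 -1.09  1.89  0.94  1.    2.19]
hpush 0.1 [ 0.3   0.61 -0.59  1.93  0.5   0.74 -0.48]
hpush 3.25 [-0.95  0.87  1.08  1.97 -0.98  0.94 -2.39]
```

```bash
python3 - <<'E'
from h import *
from bench import r
x,y,a=473.8,-369.9,-.097
R=list(down(a-np.pi/2))
r.movep([x,y,120],R); r.movel([x,y,6],vel=120); st(r,"down")
r.clamp(45); st(r,"grip"); r.movel([x,y,130],vel=150); st(r,"up")
# to push pose high
tx,ty=w(M,-66,-110-25-155)[:2]
r.movep([tx,ty,130],list(down(M[2]))); s=st(r,"turned")
for n in("top","scene"):
    p=r.snapshot(n); pickle.dump(p,open(n+"1.pkl","wb"))
    if n=="top": crop(p,"pics/t_1.png",290,490,170,290,4)
    else: crop(p,"pics/s_1.png",260,420,150,280,5)
print(Ro.from_rotvec(s["tcp_rot"]).as_matrix().round(3))
E
```

```text
down t4.8 pos [ 474.2 -370.2    6.7] F [-0.4  0.1  0.7] gw 1.004
grip t5.9 pos [ 473.8 -369.9    6. ] F [ 0.1  0.9 -0.3] gw 0.275
up t6.9 pos [ 473.4 -369.6  129.1] F [-1.  0. -1.] gw 0.275
turned t8.3 pos [ 437.7 -360.5  129.8] F [-0.8 -0.3 -1.9] gw 0.277
[[-0.    -0.019  1.   ]
 [ 0.     1.     0.019]
 [-1.     0.    -0.   ]]
```

View pics/t_1.png

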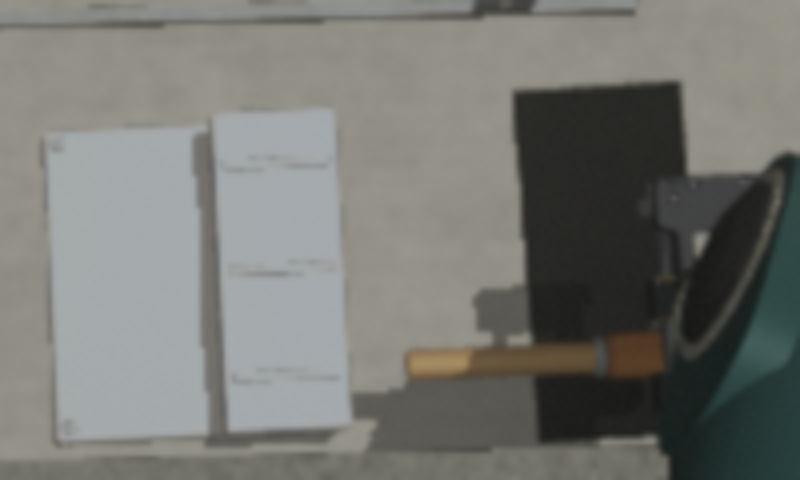

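View pics/s_1.png

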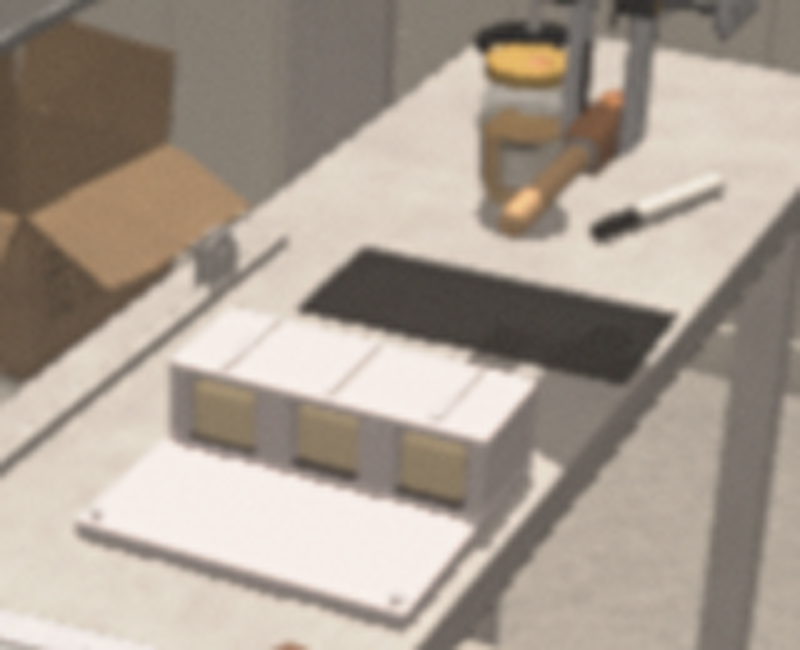

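The stick is held straight, with its tip at top-view crop (408,364). I'll check that against the prediction, then push cheese 0.

```bash
cat >> h.py <<'E'
ZP=22.0
def stickpush(r,F,mx,y0,y1,z,vel=60,tipoff=155.):
    """TCP (at handle centre) so tip goes y0->y1 in frame F at lateral mx; returns straight back"""
    a=w(F,mx,y0-tipoff,z); b=w(F,mx,y1-tipoff,z); R=list(down(F[2]))
    r.movel(list(a),R,vel=120); s=st(r,"pre")
    n=6
    for k in range(1,n+1):
        q=a+(b-a)*k/n; r.movel(list(q),R,vel=vel); s=st(r,"  tip %.0f"%(y0+(y1-y0)*k/n))
        if abs(s["ft_force"]).max()>45: print("STOP");break
    r.movel(list(a),R,vel=150); st(r,"back")
E
python3 - <<'E'
from h import *
from bench import r
p=pickle.load(open("top1.pkl","rb")); s=pickle.load(open("scene1.pkl","rb"))
a=M[2]; T=np.array([437.7,-360.5,0])+155*np.array([-np.sin(a),np.cos(a),0])
print("pred tip top",proj(p,T+[0,0,141.8]),"seen 391.6,260.6; scene",proj(s,T+[0,0,141.8]), "seen",(515/5+260,213/5+150))
stickpush(r,M,-66,-135,-112,ZP+0,vel=40) if False else None
x,y=w(M,-66,-135-155)[:2]
r.movel([x,y,ZP],list(down(a)),vel=120)
s=r.snapshot("scene"); crop(s,"pics/s_2.png",260,420,170,280,5)
t=r.snapshot("top"); crop(t,"pics/t_2.png",290,490,170,290,4)
st(r)
print([(np.round(d["at"],1).tolist(),round(d["p"],2)) for d in r.mark_of(t,"hole0")][:4],proj(t,[w(M,x,-110,34) for x in(-66,0,66)]).round(1).tolist())
E
```

```text
pred tip top [[390.57496989 260.85486803]] seen 391.6,260.6; scene [[361.45257036 195.06305217]] seen (363.0, 192.6)
 t9.6 pos [ 438.1 -360.9   22.8] F [ 0.  -0.4 -0.8] gw 0.275
[([371.4, 212.5], 0.88), ([374.9, 236.4], 0.87), ([379.3, 261.0], 0.83)] [[375.7, 263.3], [374.4, 237.3], [373.1, 211.4]]
```

View pics/s_2.png

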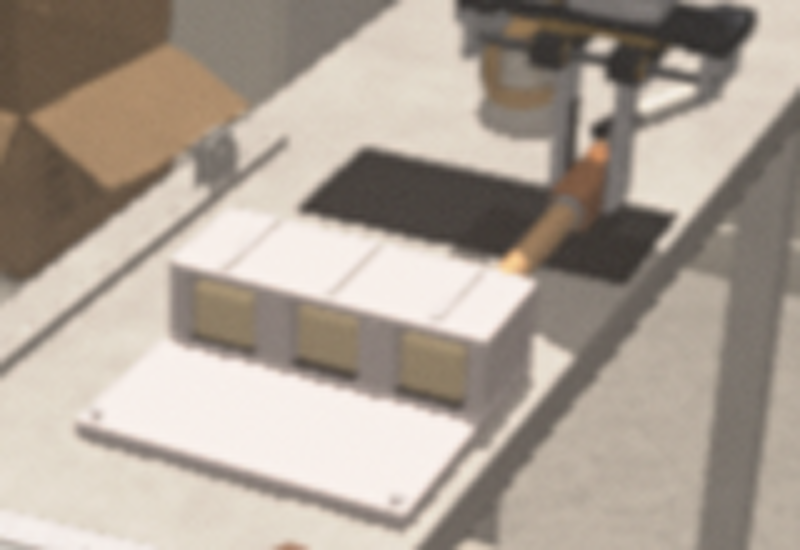

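View pics/t_2.png

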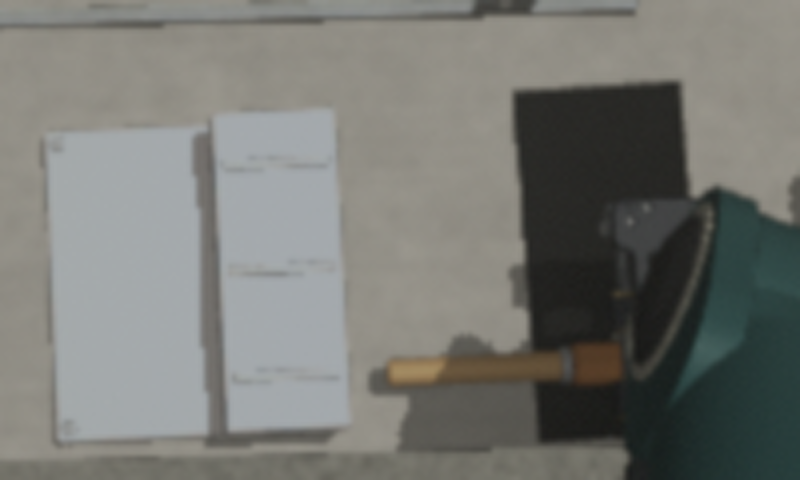

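```bash
python3 - <<'E'
from h import *
from bench import r
stickpush(r,M,-66,-135,-18,ZP,vel=60)
s=r.snapshot("scene"); crop(s,"pics/s_3.png",260,420,170,280,5)
t=r.snapshot("top"); crop(t,"pics/t_3.png",290,490,170,290,4)
E
```

```text
pre t9.9 pos [ 437.8 -360.6   22.2] F [ 0.4 -0.7 -1.1] gw 0.272
  tip -116 t10.3 pos [ 437.5 -340.8   22.1] F [-0.1 -0.2 -1.4] gw 0.273
  tip -96 t10.8 pos [ 437.  -321.4   22.1] F [ 0.1  0.4 -0.9] gw 0.28
  tip -76 t11.3 pos [ 436.6 -301.7   22. ] F [ 0.3  0.  -1.2] gw 0.273
  tip -57 t11.8 pos [ 436.2 -282.1   22. ] F [ 0.5 -0.2 -0.6] gw 0.277
  tip -38 t12.2 pos [ 435.9 -262.8   22.1] F [-0.  -1.  -1.5] gw 0.272
  tip -18 t12.7 pos [ 435.4 -243.3   22.1] F [ 0.2 -0.3 -1.4] gw 0.275
back t13.6 pos [ 437.8 -359.5   21.9] F [-0.5 -0.3 -1.7] gw 0.276
```

View pics/s_3.png

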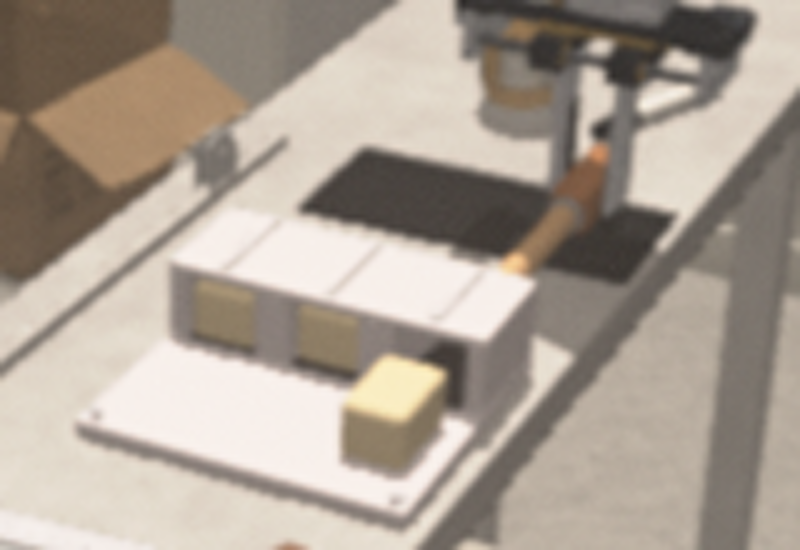

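View pics/t_3.png

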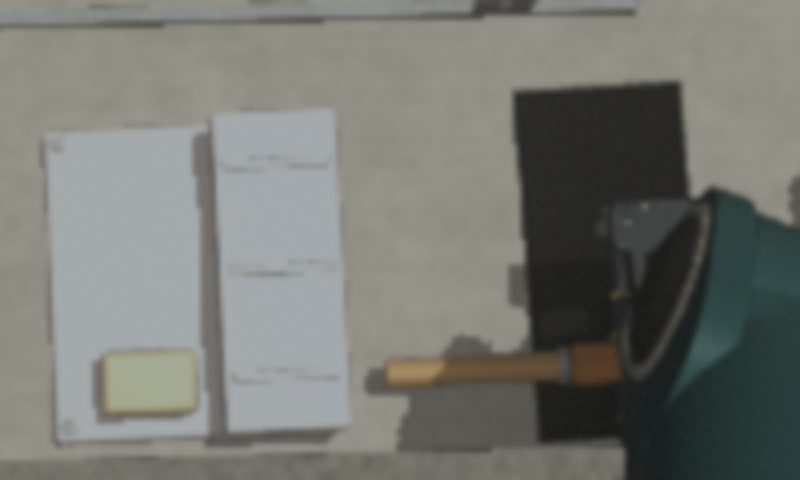

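Cheese 0 came out straight, at top crop (150,381). The middle pocket is next.

```bash
python3 - <<'E'
from h import *
from bench import r
stickpush(r,M,0,-135,-18,ZP,vel=60)
r.movel(list(w(M,66,-135-155,ZP)),list(down(M[2])),vel=120)
s=r.snapshot("scene"); crop(s,"pics/s_4.png",260,420,170,280,5)
t=r.snapshot("top"); crop(t,"pics/t_4.png",290,490,170,290,4)
E
```

```text
pre t14.4 pos [ 503.  -359.2   21.8] F [-1.1 -0.6 -1.2] gw 0.274
  tip -116 t14.9 pos [ 503.3 -339.6   22.2] F [-0.  -1.  -1.1] gw 0.276
  tip -96 t15.4 pos [ 503.  -319.9   22.1] F [ 0.8 -1.1 -1. ] gw 0.27
  tip -76 t15.9 pos [ 502.6 -300.2   22. ] F [ 0.1  0.3 -1.3] gw 0.27
  tip -57 t16.3 pos [ 502.1 -281.    22. ] F [-0.   0.8 -1.6] gw 0.272
  tip -38 t16.8 pos [ 501.8 -261.3   22. ] F [-0.2 -0.3 -0.8] gw 0.272
  tip -18 t17.3 pos [ 501.5 -241.9   22.1] F [-0.2 -0.5 -1.1] gw 0.274
back t18.2 pos [ 503.9 -358.1   22. ] F [-1.   0.1 -1.6] gw 0.272
```

View pics/s_4.png

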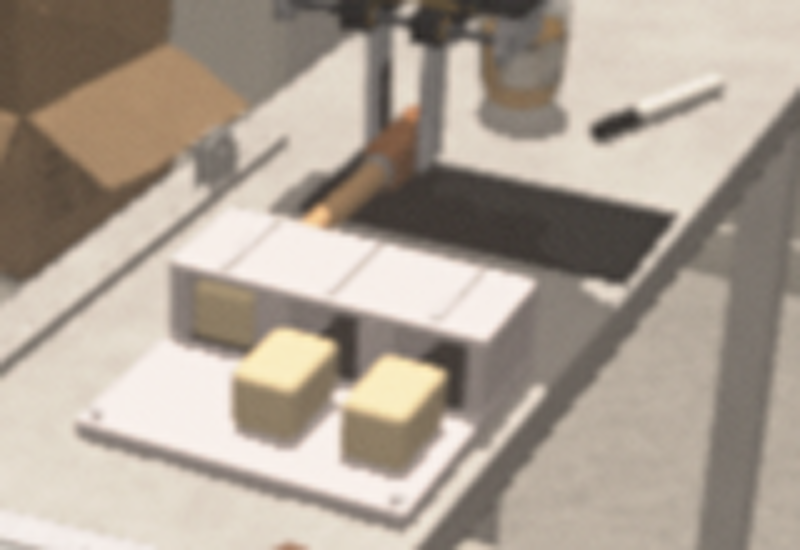

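View pics/t_4.png

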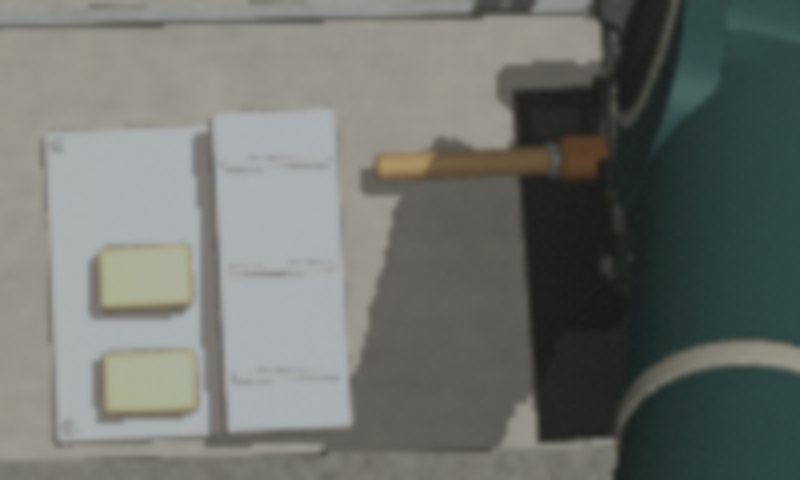

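```bash
python3 - <<'E'
from h import *
from bench import r
stickpush(r,M,66,-135,-18,ZP,vel=60)
P=w(MAT,-57,-5,130); R=list(down(MAT[2]-np.pi/2))
r.movel(list(w(M,66,-290,130)),vel=200)
r.movep(list(P),R); P[2]=7; r.movel(list(P),R,vel=120); st(r,"lay")
r.gripper_open(); st(r); P[2]=140; r.movel(list(P),R,vel=200)
# go above near cheese, staying back for picture
r.movep([430,-250,200],list(down(M[2])))
s=r.snapshot("scene"); crop(s,"pics/s_5.png",260,420,170,280,5)
t=r.snapshot("top"); crop(t,"pics/t_5.png",290,490,170,290,4); pickle.dump(t,open("top5.pkl","wb"))
for d in r.cut_out(t,"cheese0"):
    m=d["region"].astype(np.uint8); c=max(cv2.findContours(m,0,2)[0],key=cv2.contourArea); b=cv2.minAreaRect(c)
    print(round(d["p"],2),np.round(b[0],1),np.round(b[1],1),round(b[2],1),"world",ray(t,b[0],48).round(1))
print("exp",[w(M,x,12,48).round(1) for x in(-66,0,66)])
st(r)
E
```

```text
pre t19.3 pos [ 569.4 -358.1   22.1] F [ 1.   0.5 -1. ] gw 0.274
  tip -116 t19.8 pos [ 569.4 -338.1   22.1] F [ 0.4 -0.2 -1.2] gw 0.276
  tip -96 t20.2 pos [ 569.  -318.7   22.1] F [-0.1 -0.9 -2. ] gw 0.271
  tip -76 t20.7 pos [ 568.6 -299.    22.1] F [-0.4 -0.1 -1.2] gw 0.272
  tip -57 t21.2 pos [ 568.2 -279.3   22. ] F [ 0.6  0.  -1.1] gw 0.275
  tip -38 t21.6 pos [ 567.8 -260.    22.1] F [-0.2 -1.  -1.5] gw 0.271
  tip -18 t22.1 pos [ 567.4 -240.6   22. ] F [ 0.5 -0.5 -1.5] gw 0.274
back t23.1 pos [ 570.  -356.6   22. ] F [ 0.8  0.  -1.2] gw 0.273
lay t26.1 pos [ 448.7 -364.8    7.4] F [-0.   0.3 -1. ] gw 0.271
 t27.3 pos [ 448.4 -364.6    7. ] F [ 0.6  1.  -0.5] gw 1.005
0.89 [327.  264.5] [24. 15.] 0.0 world [433.4 -57.6  48. ]
0.83 [324.5 212.9] [16.8 23.9] 84.8 world [563.5 -54.5  48. ]
0.68 [325.  238.5] [17. 24.] 90.0 world [498.7 -54.1  48. ]
exp [array([431.7, -58.6,  48. ]), array([497.7, -57.3,  48. ]), array([563.6, -56. ,  48. ])]
 t29.5 pos [ 429.9 -250.2  199.6] F [-0.3  0.1  0. ] gw 1.002
```

View pics/s_5.png

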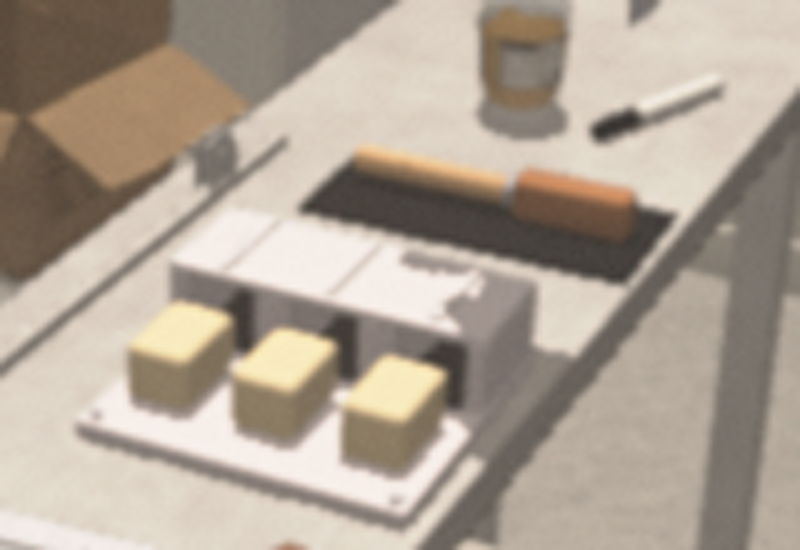

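View pics/t_5.png

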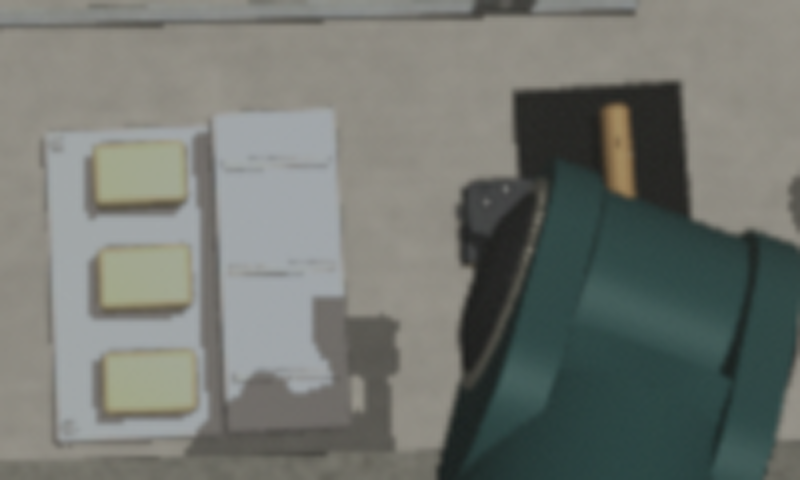

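```bash
cat >> h.py <<'E'
def carry(r,mx,shift,my,name,ystart=-85,yend=-20,part=0):
    R=list(down(M[2])); P=w(M,mx+shift,my,110)
    if part in(0,1):
        r.movep(list(P),R); P[2]=15.5; r.movel(list(P),R,vel=120); st(r,"at cheese")
        r.clamp(30); s=st(r,"gripped"); P[2]=110; r.movel(list(P),R,vel=120); st(r,"lifted")
        Q=w(H,0,ystart,110); RH=list(down(H[2])); r.movep(list(Q),RH); st(r,"at hatch")
        s=r.snapshot("scene"); crop(s,f"pics/s_{name}.png",160,350,230,360,4)
    if part in(0,2):
        Q=w(H,0,ystart,14.5); RH=list(down(H[2])); r.movel(list(Q),RH,vel=100); st(r,"lowered")
        Q=w(H,0,yend,14.5); r.movel(list(Q),RH,vel=60); st(r,"slid")
        r.gripper_open(); Q[2]=120; r.movel(list(Q),RH,vel=150); st(r,"released")
        r.movep(list(w(M,-80,0,160)),list(down(M[2])))
        s=r.snapshot("scene"); crop(s,f"pics/s_{name}b.png",160,350,230,360,4)
        t=r.snapshot("top"); crop(t,f"pics/t_{name}b.png",200,400,170,290,4)
E
python3 - <<'E'
from h import *
from bench import r
carry(r,-66,-19,13,"c0",ystart=-60,part=1)
E
```

```text
at cheese t31.3 pos [413.1 -58.2  16. ] F [-0.2  0.7 -0.1] gw 1.0
gripped t32.2 pos [412.8 -58.   15.6] F [3.7 0.3 4. ] gw 0.425
lifted t33.1 pos [412.1 -58.  109.4] F [-0.8  0.  -2.6] gw 0.426
at hatch t34.0 pos [541.4 112.5 109.3] F [-0.8 -0.1 -2.7] gw 0.424
```

View pics/s_c0.png

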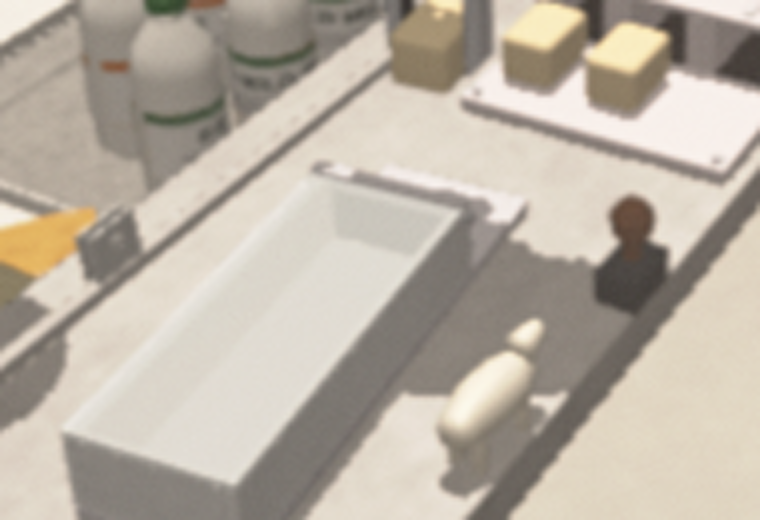

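```bash
python3 - <<'E'
from h import *
from bench import r
carry(r,-66,-19,13,"c0",ystart=-60,part=2)
E
```

```text
lowered t35.1 pos [542.2 113.1  14.8] F [-0.4 -0.2 -2.4] gw 0.428
slid t35.9 pos [537.6 152.2  14.2] F [ 2.2 -7.4 -6.1] gw 0.423
released t37.7 pos [537.3 152.5 119.2] F [-0.1  0.5  0.3] gw 1.001
```

View pics/s_c0b.png

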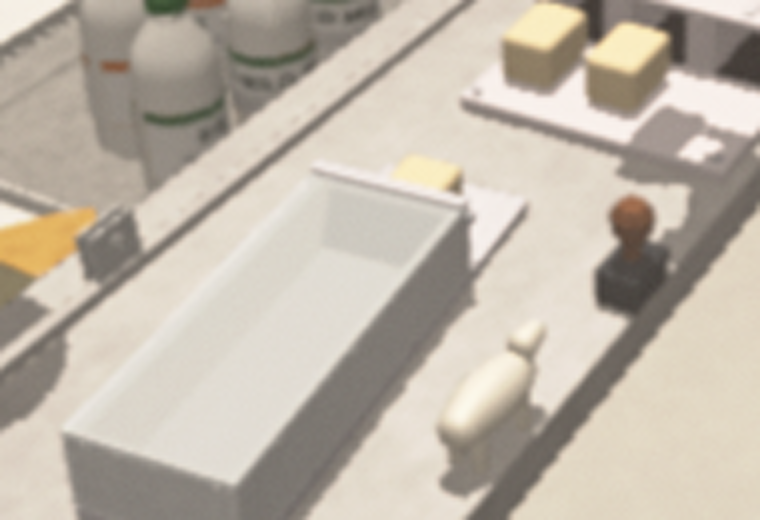

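View pics/t_c0b.png

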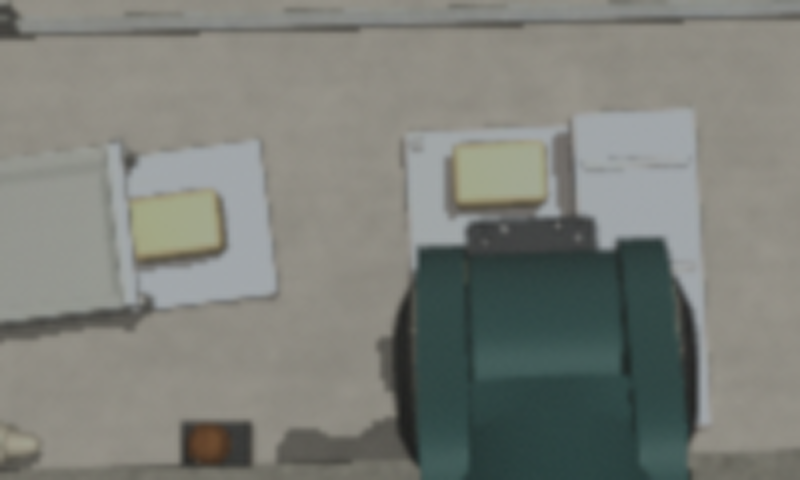

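Cheese 0 is on the sill with its front under the bar, rear near hatch y≈-52. The middle cheese goes in behind it.

```bash
python3 - <<'E'
from h import *
from bench import r
carry(r,0,-19,14,"c1",ystart=-97,part=1)
Q=w(H,0,-97,14.5); RH=list(down(H[2])); r.movel(list(Q),RH,vel=100); st(r,"lowered")
for y in (-85,-72,-59,-46,-33,-20):
    r.movel(list(w(H,0,y,14.5)),RH,vel=50); st(r,y)
s=r.snapshot("scene"); crop(s,"pics/s_c1h.png",160,350,230,360,4)
E
```

```text
at cheese t40.2 pos [479.  -55.8  16.2] F [ 0.1 -0.1  0.2] gw 1.002
gripped t41.1 pos [478.8 -55.7  15.6] F [ 4.3 -0.1  4.6] gw 0.425
lifted t42.0 pos [478.1 -55.7 109.3] F [-0.9 -0.7 -2.9] gw 0.425
at hatch t42.7 pos [545.4  76.9 109.1] F [ 0.  -0.7 -3.4] gw 0.423
lowered t43.8 pos [546.1  76.3  14.9] F [ 0.7  0.1 -1.9] gw 0.423
-85 t44.2 pos [544.5  88.7  14.6] F [ 0.3 -0.7 -2.2] gw 0.423
-72 t44.6 pos [543.2 100.3  14.4] F [ 0.6 -5.4 -3.2] gw 0.42
-59 t45.0 pos [541.9 114.   14.5] F [ 0.8 -2.4 -3.8] gw 0.425
-46 t45.4 pos [540.3 127.3  14.5] F [ 1.1  0.5 -2.6] gw 0.424
-33 t45.9 pos [539.  140.1  14.5] F [-0.  -0.4 -2.3] gw 0.424
-20 t46.3 pos [537.6 152.9  14.5] F [ 0.3  0.1 -2.4] gw 0.425
```

View pics/s_c1h.png

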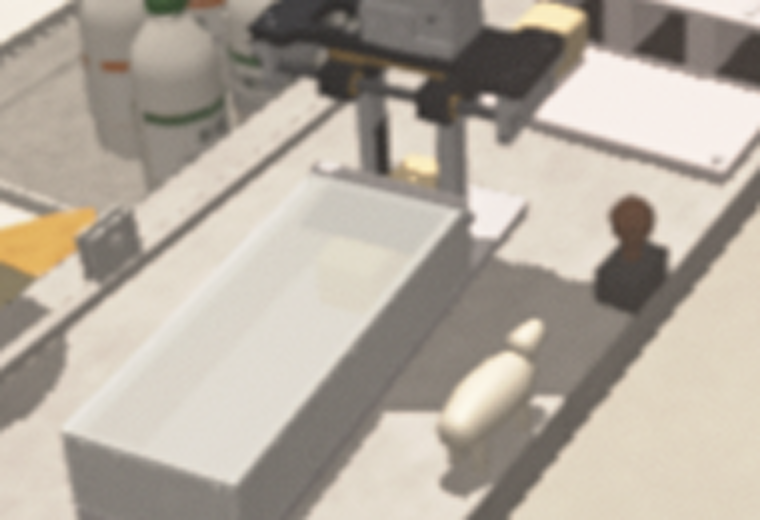

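Cheese 0 is now inside, seen through the roof at (358,270) in the crop. I'll release the second cheese and bring the third.

```bash
python3 - <<'E'
from h import *
from bench import r
RH=list(down(H[2]))
r.gripper_open(); r.movel(list(w(H,0,-20,120)),RH,vel=150); st(r,"rel")
r.movep(list(w(M,0,10,150)),list(down(M[2])))
t=r.snapshot("top"); crop(t,"pics/t_c1b.png",150,350,170,290,4)
s=r.snapshot("scene"); crop(s,"pics/s_c1b.png",160,350,230,360,4)
carry(r,66,-5,14,"c2",ystart=-100,part=1)
Q=w(H,0,-100,14.5); r.movel(list(Q),RH,vel=100); st(r,"lowered")
for y in (-85,-72,-59,-46,-33,-20):
    r.movel(list(w(H,0,y,14.5)),RH,vel=50); st(r,y)
s=r.snapshot("scene"); crop(s,"pics/s_c2h.png",160,350,230,360,4)
E
```

```text
rel t48.1 pos [537.3 152.5 119.2] F [-0.4 -0.   0.5] gw 0.998
at cheese t50.4 pos [559.  -54.1  16.2] F [ 0.6  0.4 -0.1] gw 1.0
gripped t51.3 pos [558.7 -54.1  15.5] F [ 1.  -0.8  0.1] gw 0.425
lifted t52.2 pos [558.2 -54.2 109.3] F [-0.1 -0.  -2.4] gw 0.426
at hatch t52.8 pos [545.6  74.  109.4] F [-0.3 -1.  -1.1] gw 0.425
lowered t54.0 pos [546.5  73.3  15. ] F [ 0.2  0.8 -1.1] gw 0.427
-85 t54.4 pos [544.5  88.6  14.6] F [ 0.1 -0.8 -0.9] gw 0.424
-72 t54.8 pos [543.1 101.5  14.5] F [ 0.2 -0.  -1.1] gw 0.419
-59 t55.2 pos [541.8 114.1  14.5] F [ 0.5 -0.8 -2.6] gw 0.423
-46 t55.6 pos [540.5 127.   14.5] F [ 0.3 -1.4 -2.1] gw 0.423
-33 t56.1 pos [539.1 139.9  14.5] F [ 1.2 -1.5 -1.1] gw 0.424
-20 t56.5 pos [537.7 152.9  14.5] F [ 1.  -1.3 -1.9] gw 0.423
```

View pics/t_c1b.png

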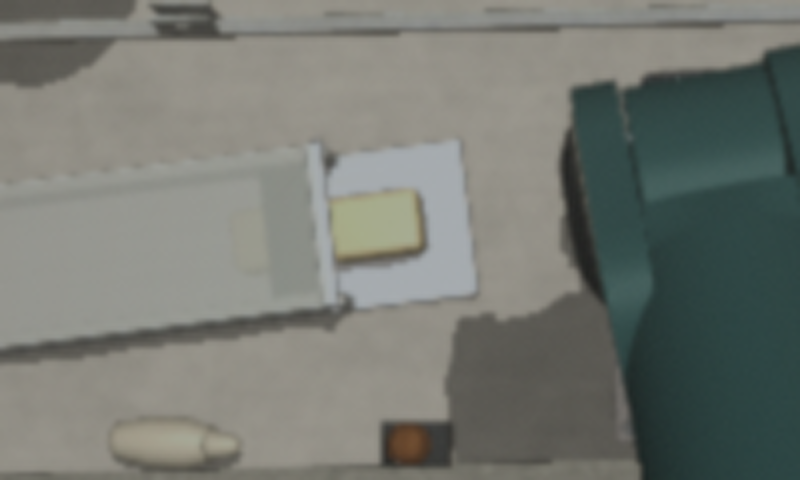

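View pics/s_c2h.png

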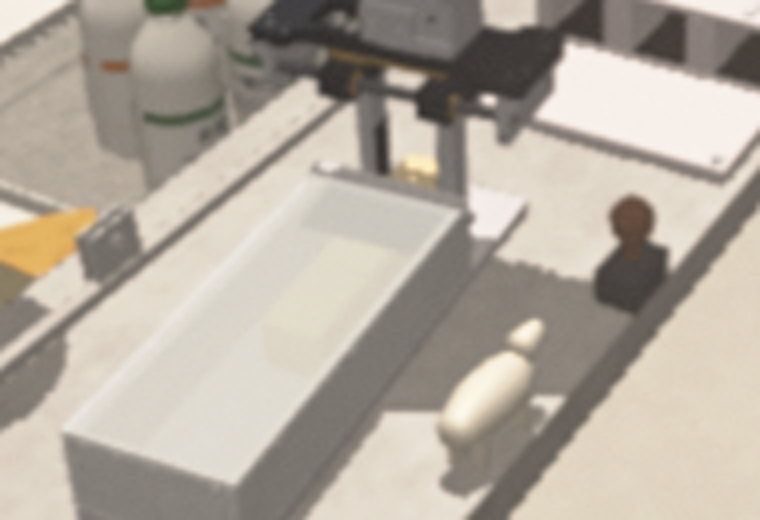

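The row is in line. I'll release the third cheese and re-locate the stick from here before fetching it.

```bash
python3 - <<'E'
from h import *
from bench import r
RH=list(down(H[2]))
r.gripper_open(); r.movel(list(w(H,0,-20,120)),RH,vel=150); st(r,"rel")
t=r.snapshot("top"); crop(t,"pics/t_6.png",290,490,170,290,4); pickle.dump(t,open("top6.pkl","wb"))
s=r.snapshot("scene"); crop(s,"pics/s_6.png",260,420,170,280,5)
for d in r.cut_out(t,"stick")[:2]:
    m=d["region"].astype(np.uint8); c=max(cv2.findContours(m,0,2)[0],key=cv2.contourArea); b=cv2.minAreaRect(c); print(d["p"],b,m.sum())
print(r.mark_of(t,"stick")[:2])
F=(448.6,-364.7,MAT[2])
print("expected handle/tip",proj(t,[w(F,-40,13,33),w(F,-40,-13,33),w(F,155,0,21)]).round(1).tolist(), proj(t,w(F,0,0,3)))
E
```

```text
rel t58.3 pos [537.3 152.5 119.3] F [-0.4 -1.2  0.5] gw 1.002
0.76 ((440.0999755859375, 249.30001831054688), (76.29463958740234, 11.895883560180664), 79.69515228271484) 692
[{'at': [445.4, 270.9], 'p': 0.88}, {'at': [377.0, 264.3], 'p': 0.42}]
expected handle/tip [[444.5, 272.0], [454.8, 271.4], [442.8, 196.0]] [[445.92875536 256.53128987]]
```

View pics/t_6.png

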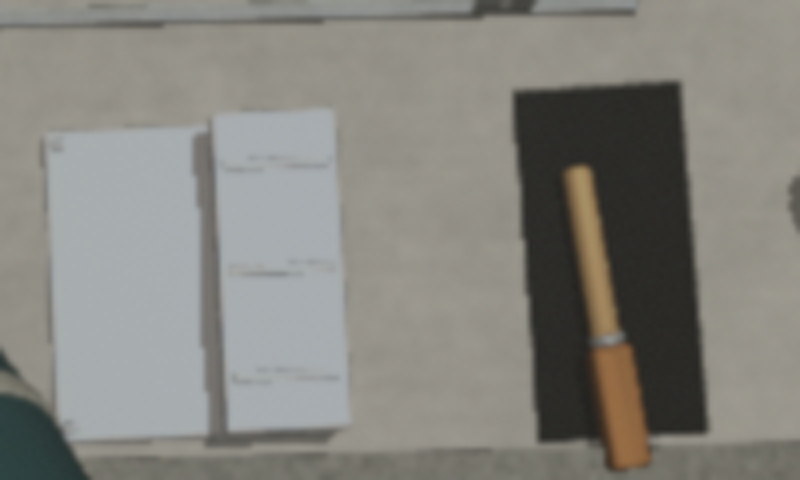

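View pics/s_6.png

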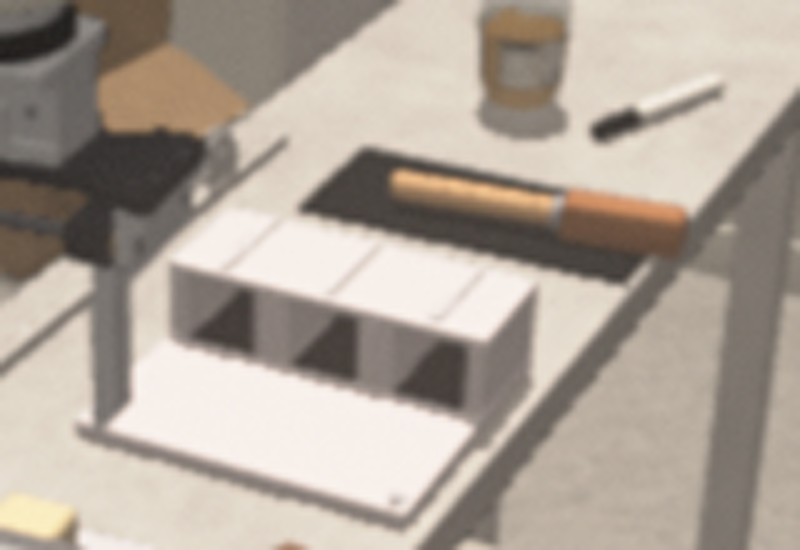

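The stick has been knocked towards the front edge: handle rear at crop (609–650,467), tip (577,165). I'll refit its pose and pick it up.

```bash
python3 - <<'E'
from fit import *
from bench import r
t6=pickle.load(open("top6.pkl","rb"))
P2=lambda c:(t6,px(c,(290,170),4))
o=[((-40,13,33),P2((609,470))),((-40,-13,33),P2((650,463))),((155,0,21),P2((577,166))),((40,0,33),P2((610,342)))]
k=least_squares(lambda u:np.concatenate([proj(p,W(m,[u[0]*100,u[1]*100,u[2]]))[0]-uv for m,(p,uv) in o]),[4.4,-3.6,0.1])
q=k.x*[100,100,1]; print(q,k.fun.round(1))
x,y,a=q
R=list(down(a-np.pi/2))
r.movep([x,y,130],R); r.movel([x,y,6],vel=120); st(r,"down")
r.clamp(45); st(r,"grip"); r.movel([x,y,130],vel=150); st(r,"up")
Q=w(H,0,-85-155,130)
r.movep(list(Q),list(down(H[2]))); st(r,"hatch side")
t=r.snapshot("top"); crop(t,"pics/t_7.png",200,400,170,290,4); pickle.dump(t,open("top7.pkl","wb"))
s=r.snapshot("scene"); crop(s,"pics/s_7.png",210,400,180,320,4)
e=r.state()["eef_pos"]; print("pred tip",proj(t,w((e[0],e[1],H[2]),0,155,e[2]+12)))
E
```

```text
[ 4.11554692e+02 -3.53236312e+02  1.19226035e-01] [ 0.1  0.1  0.1  0.3 -0.  -0.2 -0.1 -0.2]
down t61.6 pos [ 411.9 -353.5    6.6] F [ 0.2 -0.3  0.5] gw 1.001
grip t62.6 pos [ 411.5 -353.2    6. ] F [-0.2  0.7  0. ] gw 0.271
up t63.6 pos [ 411.1 -352.9  129.2] F [ 0.9 -0.8 -1.7] gw 0.273
hatch side t64.8 pos [560.4 -67.4 129.6] F [ 0.6 -0.3 -1.5] gw 0.272
pred tip [[264.67255802 217.13348676]]
```

View pics/t_7.png

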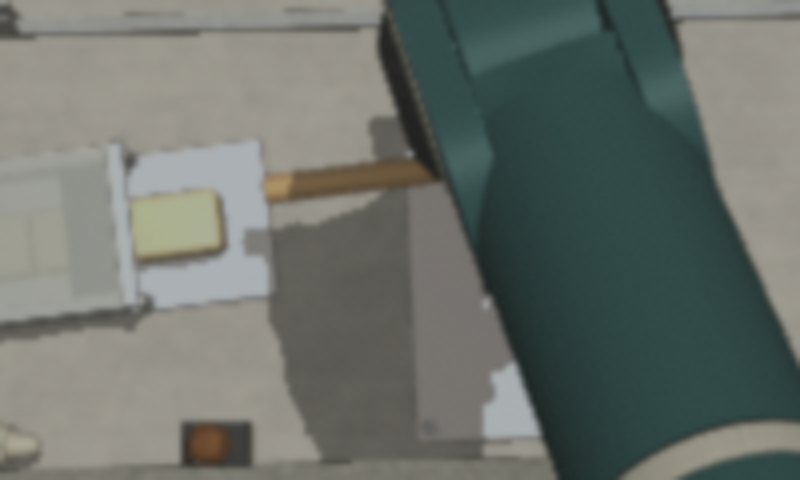

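View pics/s_7.png

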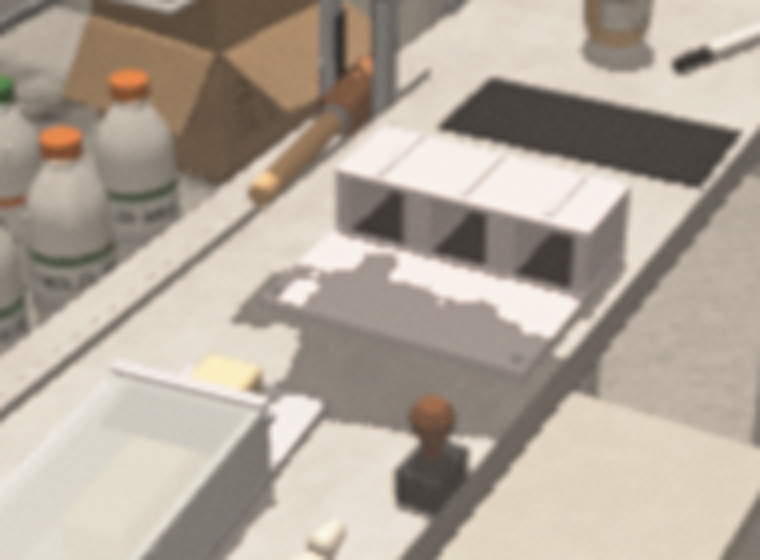

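```bash
python3 - <<'E'
from h import *
from bench import r
R=list(down(H[2])); z=19.5
r.movel(list(w(H,0,-60-155,130)),R,vel=150)
r.movel(list(w(H,0,-60-155,z)),R,vel=100); st(r,"low")
for y in (-50,-30,-10,10,30,50,62):
    r.movel(list(w(H,0,y-155,z)),R,vel=60); s=st(r,y)
    if abs(s["ft_force"]).max()>40: print("STOP");break
t=r.snapshot("top"); crop(t,"pics/t_8.png",130,330,170,290,4)
s=r.snapshot("scene"); crop(s,"pics/s_8.png",160,350,230,360,4)
E
```

```text
low t66.5 pos [558.5 -41.1  20.1] F [ 0.   0.3 -1.4] gw 0.271
-50 t66.8 pos [557.1 -30.6  19.7] F [-0.1 -0.6 -0.3] gw 0.276
-30 t67.3 pos [555.  -11.2  19.5] F [ 0.2  0.1 -2.2] gw 0.274
-10 t67.8 pos [552.9   8.7  19.5] F [ 0.3 -0.4 -1.1] gw 0.272
10 t68.3 pos [550.8  28.6  19.5] F [ 0.4 -0.5 -0.8] gw 0.269
30 t68.8 pos [548.7  48.5  19.5] F [ 0.8 -0.1 -1.2] gw 0.272
50 t69.3 pos [546.4  68.7  19.4] F [-0.5  1.7 -4.4] gw 0.275
62 t69.6 pos [545.3  80.6  19.5] F [ 0.6  3.2 -4.9] gw 0.272
```

View pics/t_8.png

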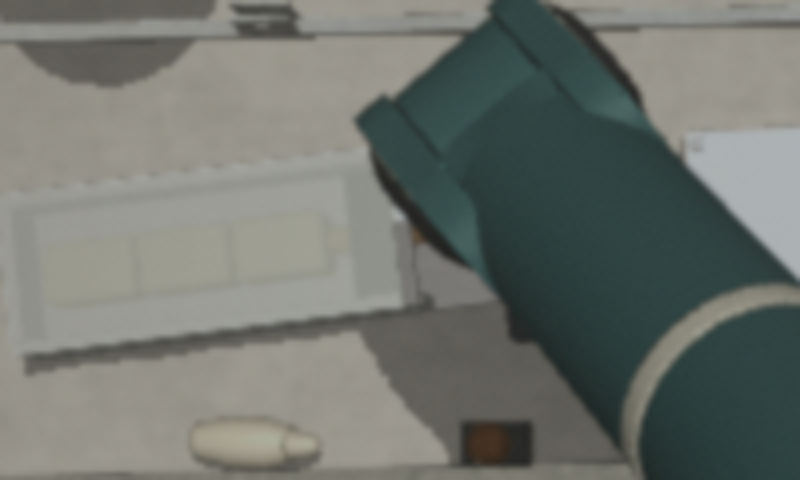

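View pics/s_8.png

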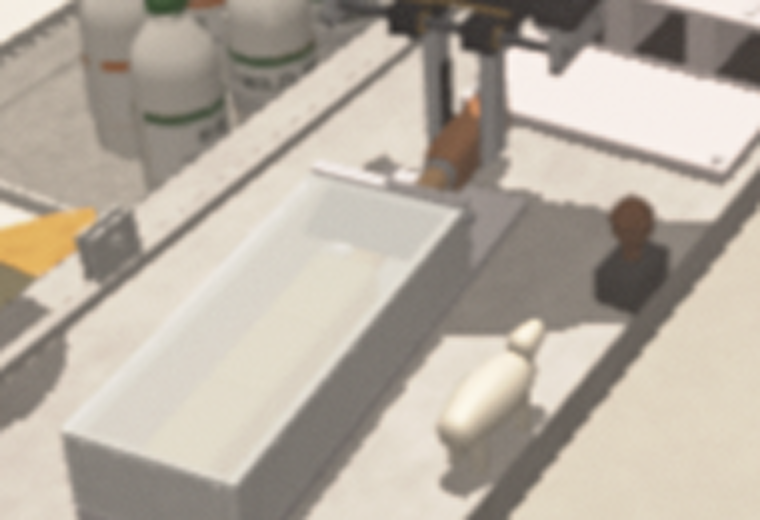

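All three cheeses sit in a row near the far wall, crop x 45–325. I'll retract and check the flap.

```bash
python3 - <<'E'
from h import *
from bench import r
R=list(down(H[2])); z=19.5
r.movel(list(w(H,0,-62-155,z)),R,vel=100); st(r,"back")
r.movel(list(w(H,0,-62-155,140)),R,vel=150); st(r,"up")
t=r.snapshot("top"); crop(t,"pics/t_9.png",130,330,170,290,4); pickle.dump(t,open("top9.pkl","wb"))
s=r.snapshot("scene"); crop(s,"pics/s_9.png",160,350,230,360,4)
E
```

```text
back t71.1 pos [558.3 -42.3  19.5] F [-0.6  0.1 -0.7] gw 0.27
up t72.0 pos [557.9 -43.2 139.2] F [ 0.5  0.2 -1.8] gw 0.272
```

View pics/t_9.png

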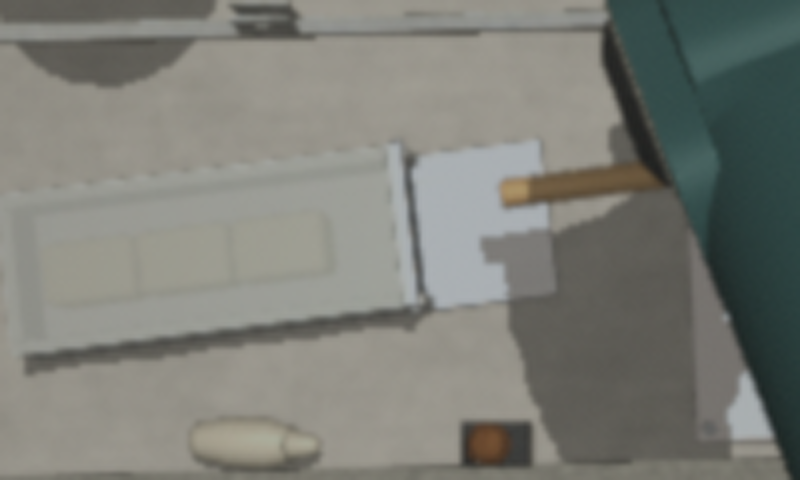

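View pics/s_9.png

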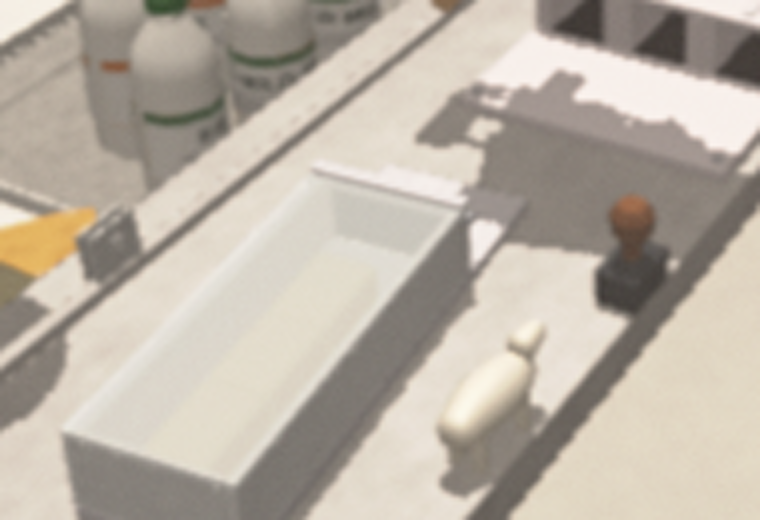

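The flap plate no longer shows under the roof, as at the start, so it is shut. Now the stick goes back on the mat.

```bash
python3 - <<'E'
from h import *
from bench import r
r.movel(list(w(M,40,-200,140)),list(down(H[2])),vel=200)
P=w(MAT,-57,0,130); R=list(down(MAT[2]-np.pi/2))
r.movep(list(P),R)
P[2]=6.8; r.movel(list(P),R,vel=80); st(r,"lay")
r.gripper_open(); P[2]=150; r.movel(list(P),R,vel=150); st(r,"off")
r.movep([330,-60,300],list(down(M[2]))); r.sleep(0.5); st(r)
t=r.snapshot("top"); cv2.imwrite("pics/t_10.png",t["color"][:,:,::-1]); crop(t,"pics/t_10a.png",290,490,170,290,4)
s=r.snapshot("scene"); cv2.imwrite("pics/s_10.png",s["color"][:,:,::-1]);crop(s,"pics/s_10a.png",160,420,170,370,3)
W=cloud(t); W0=cloud(pickle.load(open("top0.pkl","rb")))
for n in("lamb","stamp"): print(n,[np.round(d["at"],1).tolist() for d in r.search_frame(t,n)][:1])
E
```

```text
lay t76.3 pos [ 448.5 -359.8    7.2] F [-0.8 -0.7 -1.2] gw 0.276
off t78.5 pos [ 447.8 -359.3  149.2] F [-0.5 -0.4  0.3] gw 1.001
 t80.4 pos [330. -60. 300.] F [-0.4  0.9 -0.5] gw 1.006
lamb [[191.9, 278.6]]
stamp [[248.3, 279.6]]
```

View pics/t_10.png

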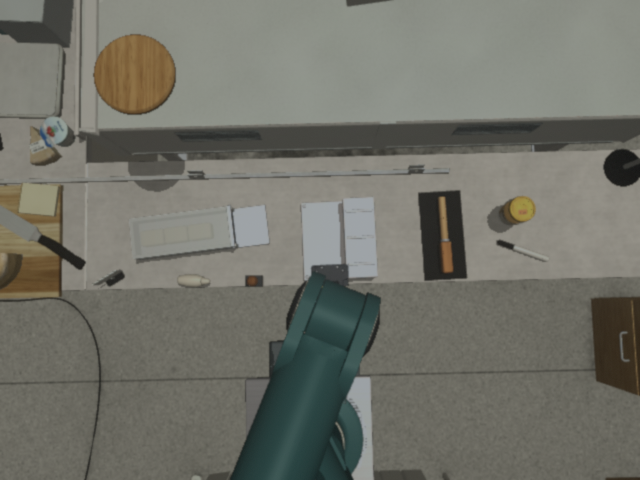

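View pics/t_10a.png

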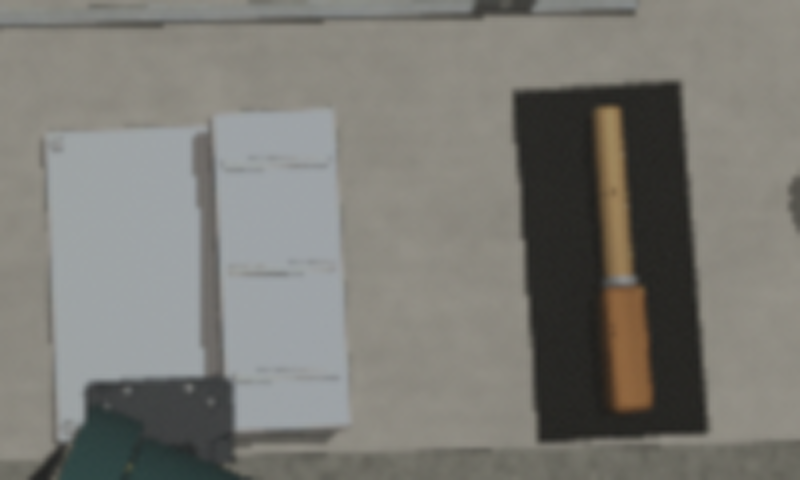

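View pics/s_10a.png

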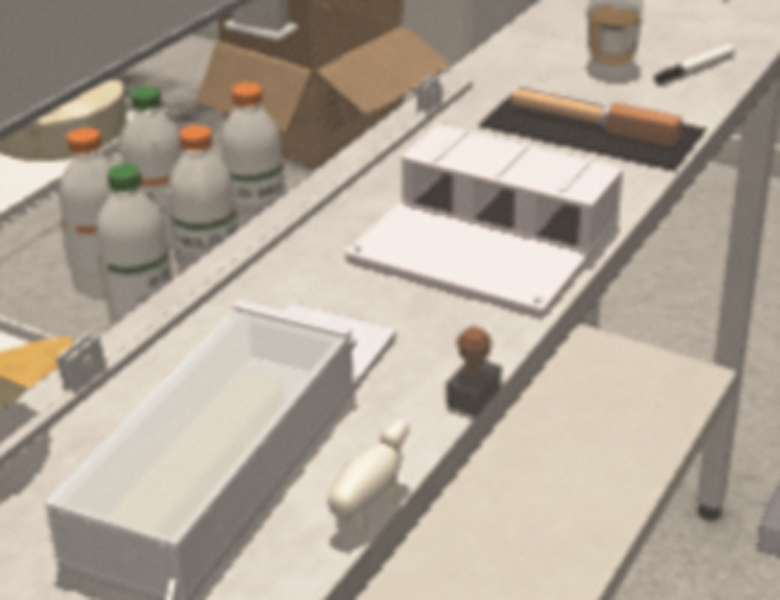

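All three cheeses are in the box, the flap is shut and the stick lies wholly on the mat at about (445,234). The lamb (191,279) and stamp (254,281) stand as at the start. I'm handing it in.

```bash
python3 -c "
from bench import r
print(r.close_job())"
```

```text
the job is handed in; nothing more can be done
None
```

The job is done and handed in, at about 80 s on the robot's clock. I knocked all three cheeses out from behind with the stick and laid it on the mat. I then gripped each cheese on the apron, after it was out of its pocket, and slid them one behind the other into the hatch. Finally I pushed the row fully in with the stick and laid the stick back on the mat.

**Last pictures:**
- The three cheeses lie in a row near the far wall of the box, well past the flap's sweep.
- The flap looks shut, as it did at the start. I judged this from the pictures only, since there is no reading of its angle.
- The stick lies wholly on the mat.
- The lamb and stamp look unmoved. The stamp's detection was about 3 pixels (roughly 7 mm) off its first one, but its place in the picture was the same.

**Along the way:** The stick was knocked about 35 mm towards the front edge while I was moving the cheeses, so I found it again in the picture before picking it up. I saw no sign of the grip slackening. The wrist force readings I printed stayed below 8 N, and no check failed.

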